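Find the full kitchen canister by its weight

ROBOT

A 6-joint arm with a two-finger parallel gripper is mounted at the origin on the work surface. World frame = base frame: x ahead of the robot, y to its left, z up, the work surface at z = 0. Lengths are in mm, angles in rad, forces in N, time in s.
With the tool pointing down it reaches from about 425 to 950 mm from the base axis. Payload 14.7 kg.
Tool frame: the origin (TCP) lies at the very end of the fingers, on their centre line; the grasp point (between the pads) lies 19 mm behind it; z points along the fingers, y is the line along which they close (so a half turn about z gives the same grasp; the last joint's range is limited). The gripper opens to 85 mm and grips with 20 to 120 N. Pads are 22 mm wide; open, the fingers measure 114 mm over their backs; the gripper's body (76 mm by 85 mm) begins 54 mm behind the grasp point. The pads swing forward as they close: fully open they stand 13 mm farther back than shut.
Start: joints at [1.063, 0.48, 1.596, -0, 1.065, -0.047], TCP at [289.008, 582.208, 231.297] pointing down, gripper open.
Joint ranges: [-2.75, 2.75], [-0.82, 2.05], [0.23, 2.67], [-1.56, 4.7], [0.09, 2.69], [-2.92, 2.92]. Speed limits (rad/s): [1.89, 1.89, 2.39, 3.01, 3.01, 3.01].

INTERFACE

Orientations are given as [roll, pitch, yaw] about the fixed x, y, z axes, in that order (R = Rz(yaw) Ry(pitch) Rx(roll)).
In Python, from plant import ctrl gives the robot as it stands.
- The arm moves only by the tool servo_tool, never from a script. Its argument "deltas" is a list that holds one entry, the list of rows, each a list of 5 numbers: the shift along the world's x, y, z in cm, then the turn about the world's z in rad, then the closure in counts, from 0 (fully open) to 255 (shut). A call has exactly 5 rows; each row is the pose to reach, as a shift and turn from the pose commanded when the call began; what a row does not reach only later rows make up. A row lasts 1/12 s, in which the tool goes at most 41.7 mm and 7.16 degrees, less where a joint would pass 70% of its speed; a pose out of reach is approached as far as the arm can. A call with a gripper value outside its range is refused whole. The fingers move at their own pace and stop on an object; "force" is the grip in N (left out, the last holds). Time passes only in rows, so rows that repeat a pose let the fingers close, or fill a call up. It gives the time, the measured TCP pose, the force, the opening and the grip force at its end, in the units of the state.
- ctrl.get_state(): the state, without advancing time (a new reading comes with each control period).
- ctrl.get_image(name): name is "scene" or "top" or "wrist"; returns a dict with "image" (400x640x3 uint8, red, green, blue), "mtx" (3x3 intrinsics, pixels), "R" (3x3) and "t" (3): a world point X has camera coordinates R X + t. Camera axes: x right, y down, z forward; pixel columns grow to the right and rows downward; lengths in mm; the calibration is good to about 2 mm. A picture is of the moment at which its call begins. There is no depth.
- ctrl.sign_off(): hands the job in; it is judged then, once.
The state is a dict: "t": time; "joints": joint angles; "qd": joint speeds; "joint_efforts": joint torques, N m; "eef_pos": TCP position; "eef_rot": TCP orientation; "force": force on the tool from outside, world axes, zero at the start; "torque": the same for the moment, N m; "grip_width": finger opening in mm; "finger_force": force on a finger pad.
Only numpy, scipy, OpenCV 4.12 (cv2) and the standard library are available. Lean on these libraries where they do the work, as an engineer would, in place of code of your own. Each camera call takes 0.05 s, during which the arm holds its last target. There are 200 camera calls.

TASK

One of the three identical closed canisters on the worktop is full and only its weight tells: going from left to right as the robot sees them, lift each clear of the worktop to heft it, setting it back upright where it stood before lifting the next. Never let one go in mid-air or disturb the mug, bowl or shaker. Finish while holding the heaviest one up in the gripper, still and upright, about 15 cm above the worktop (over 10 cm), with the other two standing in their places.

Things in the scene. Friction and masses are not known exactly. Their poses are not given: they have to be found in the camera images.
- canister_left_center (a point): Centre, half-way up (37.5 mm above the underside), of the left one of three identical closed square canisters (black, steel lid) as the robot sees them (+y side). 60 x 60 mm, 75 mm tall plus a 4 mm high, 28 mm wide boss on the fixed lid. z is up, x and y are square to the side faces. Stands loose; grip across opposite faces, best about 20 mm below the lid's top.
- canister_middle_center (a point): Centre, half-way up (37.5 mm above the underside), of the middle one of three identical closed square canisters (black, steel lid) as the robot sees them (between the other two). 60 x 60 mm, 75 mm tall plus a 4 mm high, 28 mm wide boss on the fixed lid. z is up, x and y are square to the side faces. Stands loose; grip across opposite faces, best about 20 mm below the lid's top.
- canister_right_center (a point): Centre, half-way up (37.5 mm above the underside), of the right one of three identical closed square canisters (black, steel lid) as the robot sees them (-y side). 60 x 60 mm, 75 mm tall plus a 4 mm high, 28 mm wide boss on the fixed lid. z is up, x and y are square to the side faces. Stands loose; grip across opposite faces, best about 20 mm below the lid's top.
- canister_left: The left canister as a whole (see its centre point). Its origin is the middle of its underside. A nearly empty one weighs about 200 to 290 g in all, the full one about 450 to 570 g; any of the three may be the full one. The unseen contents can shift a few mm inside.
- canister_middle: The middle canister as a whole (see its centre point). Its origin is the middle of its underside. A nearly empty one weighs about 200 to 290 g in all, the full one about 450 to 570 g; any of the three may be the full one. The unseen contents can shift a few mm inside.
- canister_right: The right canister as a whole (see its centre point). Its origin is the middle of its underside. A nearly empty one weighs about 200 to 290 g in all, the full one about 450 to 570 g; any of the three may be the full one. The unseen contents can shift a few mm inside.
- counter: The pale stone worktop, fixed, its top at height 0; its origin is a point in the middle of the working area, on its top.
- mug: A white mug, 76 mm across, 85 mm tall, with a handle; origin at the centre of its underside. Bystander: leave alone.
- bowl: A small brown bowl, 90 mm across, 45 mm tall; origin at the centre of its underside. Bystander: leave alone.
- shaker: A white tapered shaker, 44 mm across at the foot, 90 mm tall; origin at the centre of its underside. Bystander: leave alone.
Things that resemble listed ones, but are neither listed nor needed, are in the scene too. What is shaped like the canister_middle but blue is not meant.

How it is judged (in metres and radians):
On the way, in this order (a step that is already met when the one before it is completed fails the run):
1. the left canister is held clear of the worktop (underside over 20 mm up) while the other two stand in their places (height (world z) of canister_left_center above 0.0575 m and contact force between canister_left and the fingers above 2 N and height (world z) of each of canister_middle_center, canister_right_center below 0.0475 m and angle between each of canister_middle_center, canister_right_center's own z axis and vertical below 0.15 rad and distance of each of canister_middle_center, canister_right_center from where it was at the start of the episode below 0.06 m), for 0.2 s.
2. the middle canister is held clear of the worktop (underside over 20 mm up) while the other two stand in their places (height (world z) of canister_middle_center above 0.0575 m and contact force between canister_middle and the fingers above 2 N and height (world z) of each of canister_left_center, canister_right_center below 0.0475 m and angle between each of canister_left_center, canister_right_center's own z axis and vertical below 0.15 rad and distance of each of canister_left_center, canister_right_center from where it was at the start of the episode below 0.06 m), for 0.2 s.
3. the right canister is held clear of the worktop (underside over 20 mm up) while the other two stand in their places (height (world z) of canister_right_center above 0.0575 m and contact force between canister_right and the fingers above 2 N and height (world z) of each of canister_left_center, canister_middle_center below 0.0475 m and angle between each of canister_left_center, canister_middle_center's own z axis and vertical below 0.15 rad and distance of each of canister_left_center, canister_middle_center from where it was at the start of the episode below 0.06 m), for 0.2 s.
At the end, for the whole second after the job is handed in: The heaviest canister is held by the fingers alone, underside over 100 mm up, within 0.35 rad of upright, under 0.03 m/s; the other two stand untouched and upright within 60 mm of their starts, each pressing the worktop with under 3.6 N (the full one presses more) (((height (world z) of canister_left_center above 0.1375 m and angle between canister_left_center's own z axis and vertical below 0.35 rad and contact force between canister_left and the fingers above 2 N and linear speed of canister_left below 0.03 m/s and contact force between canister_left and counter below 0.05 N and height (world z) of each of canister_middle_center, canister_right_center below 0.0475 m and angle between each of canister_middle_center, canister_right_center's own z axis and vertical below 0.15 rad and distance of each of canister_middle_center, canister_right_center from where it was at the start of the episode below 0.06 m and contact force between canister_middle and counter between 1 and 3.6 N and contact force between canister_left and canister_middle below 0.05 N and contact force between each of canister_middle, canister_right and the fingers below 0.05 N and contact force between each of canister_middle, canister_right and the arm below 0.05 N and contact force between canister_right and counter between 1 and 3.6 N and contact force between canister_left and canister_right below 0.05 N) or (height (world z) of canister_middle_center above 0.1375 m and angle between canister_middle_center's own z axis and vertical below 0.35 rad and contact force between canister_middle and the fingers above 2 N and linear speed of canister_middle below 0.03 m/s and contact force between canister_middle and counter below 0.05 N and height (world z) of each of canister_left_center, canister_right_center below 0.0475 m and angle between each of canister_left_center, canister_right_center's own z axis and vertical below 0.15 rad and distance of each of canister_left_center, canister_right_center from where it was at the start of the episode below 0.06 m and contact force between canister_left and counter between 1 and 3.6 N and contact force between canister_middle and canister_left below 0.05 N and contact force between each of canister_left, canister_right and the fingers below 0.05 N and contact force between each of canister_left, canister_right and the arm below 0.05 N and contact force between canister_right and counter between 1 and 3.6 N and contact force between canister_middle and canister_right below 0.05 N) or (height (world z) of canister_right_center above 0.1375 m and angle between canister_right_center's own z axis and vertical below 0.35 rad and contact force between canister_right and the fingers above 2 N and linear speed of canister_right below 0.03 m/s and contact force between canister_right and counter below 0.05 N and height (world z) of each of canister_left_center, canister_middle_center below 0.0475 m and angle between each of canister_left_center, canister_middle_center's own z axis and vertical below 0.15 rad and distance of each of canister_left_center, canister_middle_center from where it was at the start of the episode below 0.06 m and contact force between canister_left and counter between 1 and 3.6 N and contact force between canister_right and canister_left below 0.05 N and contact force between each of canister_left, canister_middle and the fingers below 0.05 N and contact force between each of canister_left, canister_middle and the arm below 0.05 N and contact force between canister_middle and counter between 1 and 3.6 N and contact force between canister_right and canister_middle below 0.05 N))); the arm keeps its last pose, push and grip.
It fails at once if a canister is let go of in mid-air (underside over 15 mm up) ((height (world z) of canister_left_center above 0.0525 m and contact force between canister_left and the fingers below 0.05 N) or (height (world z) of canister_middle_center above 0.0525 m and contact force between canister_middle and the fingers below 0.05 N) or (height (world z) of canister_right_center above 0.0525 m and contact force between canister_right and the fingers below 0.05 N)).
It fails at once if a canister is tipped over (angle between any of canister_left_center, canister_middle_center, canister_right_center's own z axis and vertical above 0.7 rad).
It fails at once if the mug, bowl or shaker is disturbed (moved more than 30 mm) (distance of any of mug, bowl, shaker from where it was at the start of the episode above 0.03 m).
It also fails if it takes over 72 s, if anything falls off the work surface, if the arm or the gripper's body presses on something with over 40 N, if the wrist force passes 120 N, or if a joint passes its speed limit or range.

## Working session

There is one attempt and no reset: what is moved stays moved. The work goes in short steps, Python scripts to look and compute and a tool call to move; the robot and the scene stay as the last step left them, time stands still between calls to the robot, and variables do not carry over. Pictures are saved under pics/ and viewed, at most 10 in all, crops included, and the job is handed in when it is done.

Besides the shell and the picture viewer there is one more tool, called after "Call:" in YAML: its name, and indented under it one key for each argument. servo_tool: Moves the arm, as the interface text tells. Its arguments: {"type":"object","properties":{"deltas":{"type":"array","items":{"type":"array","items":{"type":"array","items":{"type":"number"}}}},"force":{"type":"number"}},"required":["deltas"]}

```bash
mkdir -p pics; python3 - <<'E'
from plant import ctrl
import cv2
for n in("top","scene"):
    d=ctrl.get_image(n);cv2.imwrite(f"pics/{n}0.png",d["image"][:,:,::-1]);print(n,d["mtx"].tolist(),d["R"].round(4).tolist(),d["t"].round(1).tolist())
s=ctrl.get_state();print(s)
E
```

```text
top [[371.70317641632596, 0.0, 319.4539365881182], [0.0, 371.70317641632596, 199.32947549273135], [0.0, 0.0, 1.0]] [[-0.0199, -0.9996, -0.019], [-0.9811, 0.0232, -0.192], [0.1924, 0.0149, -0.9812]] [18.2, 591.2, 846.2]
scene [[442.4373816820947, 0.0, 323.08321187646004], [0.0, 442.4373816820947, 208.0647222209452], [0.0, 0.0, 1.0]] [[-0.2022, 0.9792, 0.0144], [0.7719, 0.1684, -0.6131], [-0.6028, -0.1129, -0.7899]] [139.1, -420.0, 1621.6]
{'t': 0.1, 'joints': array([ 1.06336552e+00,  4.80766987e-01,  1.59680090e+00, -2.04543361e-05,
        1.06510727e+00, -4.65961762e-02]), 'qd': array([ 1.53712085e-05, -1.54607457e-03, -1.46151551e-03,  6.48544835e-04,
       -1.66269757e-03,  2.03651039e-05]), 'joint_efforts': array([ 8.69478336e-04, -9.52259088e+01, -4.31037891e+01, -1.16410051e-04,
        4.96911613e-03, -2.00816989e-04]), 'eef_pos': array([288.85902792, 581.88003569, 230.74167122]), 'eef_rot': array([-3.14051049e+00, -3.25580151e-05,  2.68076792e+00]), 'force': array([-0.29615384, -0.1986731 , -0.03088905]), 'torque': array([ 0.02530211,  0.0145709 , -0.0285944 ]), 'finger_force': 0.0, 'grip_width': 85.68328056335628}
```

View pics/top0.png

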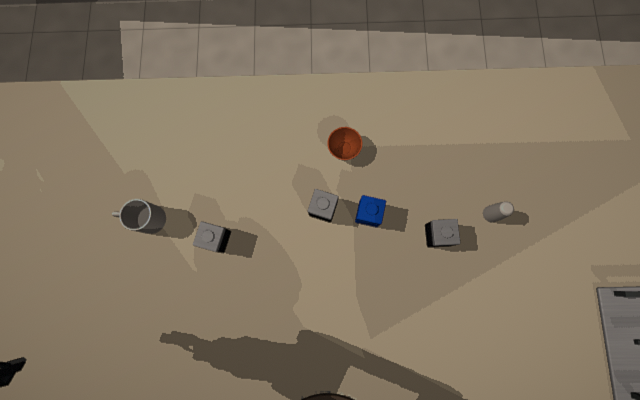

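View pics/scene0.png

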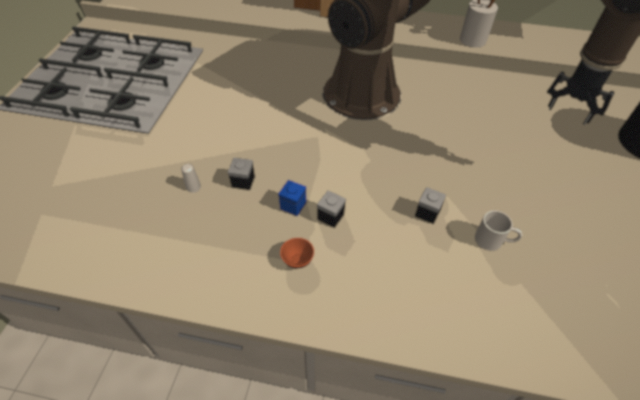

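The top view shows the grey lids at (211,237), (323,205) and (444,233), with the blue lookalike at (371,211), the mug at (140,216), the bowl at (345,143) and the shaker at (500,211). The scene view agrees. I'll enlarge the lids next.

```bash
python3 - <<'E'
import cv2,numpy as np
im=cv2.imread("pics/top0.png")
c=[im[y-24:y+26,x-24:x+26] for x,y in((211,237),(323,205),(444,233))]
c.append(im[187:237,347:397])
o=[cv2.resize(k,(390,290) if 0 else (290,290),interpolation=cv2.INTER_CUBIC) for k in c]
cv2.imwrite("pics/crop0.png",np.vstack([np.hstack(o[:2]),np.hstack(o[2:])]))
E
```

```text
(no output)
```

View pics/crop0.png

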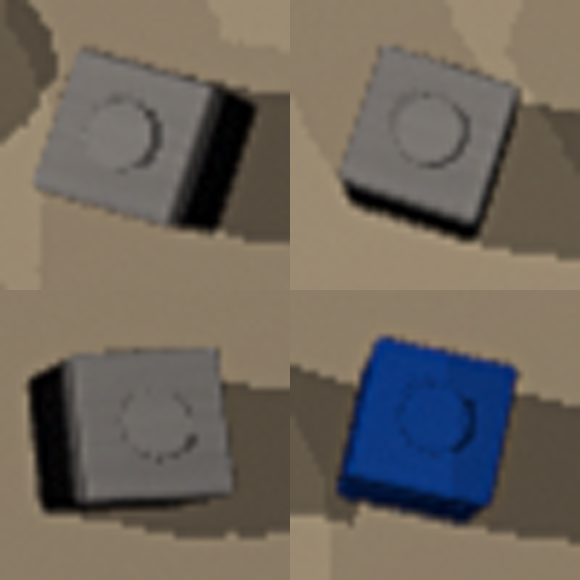

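```bash
cat > h.py <<'E'
import numpy as np,cv2
from plant import ctrl
def ray(d,uv,z):
    p=np.linalg.solve(d["mtx"],[uv[0],uv[1],1.]);w=d["R"].T@p;c=-d["R"].T@d["t"]
    return (c+w*(z-c[2])/w[2])[:2]
def st():
    s=ctrl.get_state();return {k:np.round(s[k],2).tolist() for k in("t","eef_pos","eef_rot","force","grip_width","finger_force")}
E
python3 - <<'E'
from h import *
d=ctrl.get_image("top")
for n,o,b,cs in(("L",(187,213),(120,133),[(83,47),(211,84),(166,223),(36,186)]),("M",(299,181),(140,130),[(95,45),(230,90),(185,225),(53,178)]),("R",(420,209),(157,133),[(75,67),(218,57),(232,203),(82,210)]),("Blue",(347,187),(146,129),[(95,47),(227,81),(202,215),(50,205)])):
    f=lambda p:(p[0]/5.8+o[0]-.5+.086,p[1]/5.8+o[1]-.5+.086)
    P=np.array([ray(d,f(p),75) for p in cs]);e=np.roll(P,-1,0)-P
    print(n,"boss",ray(d,f(b),79).round(1),"ctr",P.mean(0).round(1),"len",np.hypot(*e.T).round(1),"ang",(np.degrees(np.arctan2(e[:,1],e[:,0]))%90).round(1))
for n,p,z in(("mug",(137,214),85),("bowl",(345,143),45),("shaker",(504,209),90)):print(n,ray(d,p,z).round(0))
E
```

```text
L boss [507.1 269.4] ctr [506.9 269. ] len [55.5 58.2 55.6 58.7] ang [72.8 73.5 73.3 73.4]
M boss [578.2  -2.5] ctr [577.3  -2.7] len [58.8 59.  57.2 58.2] ang [69.8 70.3 68.9 71.8]
R boss [ 504.3 -288.2] ctr [ 504.4 -287.4] len [57.8 58.7 59.7 57.5] ang [ 2.7  0.2  1.4 88.3]
Blue boss [ 561.6 -117.6] ctr [ 559.1 -117. ] len [55.5 56.4 61.4 68.2] ang [73.8 76.6 84.9 72.1]
mug [561. 436.]
bowl [738. -62.]
shaker [ 552. -421.]
```

Call:
servo_tool:
  deltas:
    - [[2,-3,0,0.03,0],[5,-7,0,0.07,0],[8.5,-12,0,0.11,0],[12,-17,0,0.14,0],[15,-21.5,0,0.17,0]]
  force: 50

```text
t: 0.57
eef_pos: [406.0, 414.7, 231.1]
eef_rot: [-3.141, -0.0, 2.853]
force: [1.4, 1.3, 1.2]
grip_width: 85.4
finger_force: 0.0
```

Call:
servo_tool:
  deltas:
    - [[3,-4.5,-1,0,0],[5.5,-8,-3,0,0],[6.8,-9.8,-6,0,0],[6.8,-9.8,-8,0,0],[6.8,-9.8,-8,0,0]]

```text
t: 0.98
eef_pos: [472.4, 314.6, 146.8]
eef_rot: [-3.137, -0.004, 2.848]
force: [-2.3, -1.6, -0.5]
grip_width: 85.8
finger_force: 0.0
```

```bash
python3 - <<'E'
from h import *
d=ctrl.get_image("wrist");cv2.imwrite("pics/w1.png",d["image"][:,:,::-1]);print(st())
def pr(X):
    c=d["mtx"]@(d["R"]@np.array(X)+d["t"]);return (c[:2]/c[2]).round(0)
for a in(45,135,225,315):
    t=np.radians(73.3+a);print(pr([507+42.4*np.cos(t),269.2+42.4*np.sin(t),75]))
print(pr([507,269.2,79]))
E
```

```text
{'t': 1.03, 'eef_pos': [472.45, 316.36, 149.09], 'eef_rot': [-3.14, -0.0, 2.85], 'force': [-0.94, 0.02, 0.97], 'grip_width': 85.44, 'finger_force': 0.0}
[316. 229.]
[245. 229.]
[251. 290.]
[317. 290.]
[282. 263.]
```

View pics/w1.png

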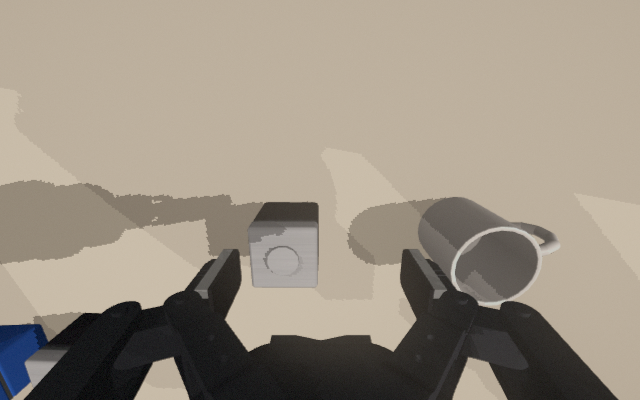

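The wrist view shows the left lid's boss at (283,261), against a predicted (282,263), so the estimate holds. I'll descend on it.

Call:
servo_tool:
  deltas:
    - [[1.7,-2.3,0,0,0],[3.4,-4.7,0,0,0],[3.4,-4.7,-2,0,0],[3.4,-4.7,-4,0,0],[3.4,-4.7,-5,0,0]]

```text
t: 1.45
eef_pos: [507.3, 272.0, 101.1]
eef_rot: [3.141, -0.0, 2.851]
force: [-0.6, -1.5, -0.6]
grip_width: 85.3
finger_force: 0.0
```

```bash
python3 -c "
from h import *
print(st())"
```

```text
{'t': 1.45, 'eef_pos': [507.28, 272.0, 101.11], 'eef_rot': [3.14, -0.0, 2.85], 'force': [-0.55, -1.46, -0.59], 'grip_width': 85.27, 'finger_force': 0.0}
```

Call:
servo_tool:
  deltas:
    - [[0,-0.1,-2,0,0],[0,-0.1,-4,0,0],[0,-0.1,-5.5,0,0],[0,-0.1,-6.5,0,0],[0,-0.1,-6.5,0,0]]

```text
t: 1.87
eef_pos: [506.6, 270.9, 35.3]
eef_rot: [-3.14, -0.001, 2.852]
force: [-0.0, -0.6, -0.7]
grip_width: 85.5
finger_force: 0.0
```

Call:
servo_tool:
  deltas:
    - [[0,0,0,0,60],[0,0,0,0,110],[0,0,0,0,160],[0,0,0,0,200],[0,0,0,0,200]]

```text
t: 2.28
eef_pos: [508.1, 270.8, 37.7]
eef_rot: [3.14, 0.001, 2.851]
force: [-1.3, 2.1, 6.4]
grip_width: 59.0
finger_force: 55.4
```

Call:
servo_tool:
  deltas:
    - [[0,0,0,0,200],[0,0,0,0,200],[0,0,0,0,200],[0,0,0,0,200],[0,0,0,0,200]]

```text
t: 2.7
eef_pos: [508.1, 270.8, 37.7]
eef_rot: [3.14, 0.001, 2.851]
force: [-2.0, 2.4, 6.6]
grip_width: 59.4
finger_force: 55.4
```

Call:
servo_tool:
  deltas:
    - [[0,0,0.7,0,200],[0,0,1.8,0,200],[0,0,3,0,200],[0,0,4,0,200],[0,0,4.5,0,200]]

```text
t: 3.12
eef_pos: [508.3, 270.7, 83.6]
eef_rot: [3.14, 0.002, 2.851]
force: [-0.5, -0.3, -3.0]
grip_width: 59.6
finger_force: 54.5
```

Call:
servo_tool:
  deltas:
    - [[0,0,0,0,200],[0,0,0,0,200],[0,0,0,0,200],[0,0,0,0,200],[0,0,0,0,200]]

```text
t: 3.53
eef_pos: [507.1, 270.2, 80.8]
eef_rot: [-3.141, -0.001, 2.851]
force: [0.0, -0.2, -3.6]
grip_width: 59.2
finger_force: 54.5
```

Call:
servo_tool:
  deltas:
    - [[0,0,0,0,200],[0,0,0,0,200],[0,0,0,0,200],[0,0,0,0,200],[0,0,0,0,200]]

```text
t: 3.95
eef_pos: [507.5, 270.3, 81.3]
eef_rot: [3.142, -0.0, 2.851]
force: [0.5, 0.2, -2.7]
grip_width: 59.5
finger_force: 54.5
```

```bash
python3 - <<'E'
from h import *
d=ctrl.get_image("wrist");cv2.imwrite("pics/w2.png",d["image"][:,:,::-1]);print(st(),ctrl.get_state()["joint_efforts"].round(2))
E
```

```text
{'t': 4.0, 'eef_pos': [507.46, 270.32, 81.27], 'eef_rot': [-3.14, -0.0, 2.85], 'force': [1.4, -0.31, -2.29], 'grip_width': 59.02, 'finger_force': 54.51} [ -0.   -91.13 -29.76   0.     0.     0.  ]
```

View pics/w2.png

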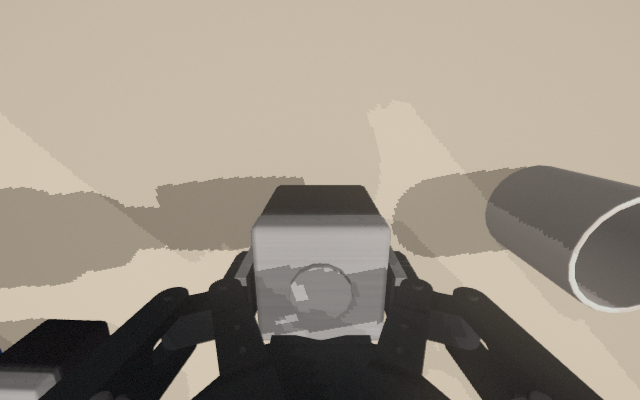

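The wrist picture shows the left canister held square and level in the pads, boss at (322,292). Its force of about -2.9 N suggests it is nearly empty. I'll set it down.

Call:
servo_tool:
  deltas:
    - [[0,0,-1,0,200],[0,0,-2.2,0,200],[0,0,-3.2,0,200],[0,0,-3.9,0,200],[0,0,-4.3,0,200]]

```text
t: 4.42
eef_pos: [506.5, 269.9, 37.2]
eef_rot: [-3.14, -0.002, 2.851]
force: [-18.1, -16.1, 89.8]
grip_width: 59.2
finger_force: 65.4
```

Call:
servo_tool:
  deltas:
    - [[0,0,0,0,200],[0,0,0,0,200],[0,0,0,0,200],[0,0,0,0,200],[0,0,0,0,200]]

```text
t: 4.83
eef_pos: [507.4, 270.3, 38.1]
eef_rot: [-3.142, -0.0, 2.851]
force: [-0.2, -0.6, -2.0]
grip_width: 59.4
finger_force: 55.2
```

Touching down peaked at 90 N, so the next ones need a gentler approach. Now I release, lowering by 1 mm.

Call:
servo_tool:
  deltas:
    - [[0,0,-0.1,0,200],[0,0,-0.1,0,200],[0,0,-0.1,0,140],[0,0,-0.1,0,80],[0,0,-0.1,0,0]]

```text
t: 5.25
eef_pos: [507.6, 270.4, 37.3]
eef_rot: [3.141, 0.0, 2.851]
force: [-0.5, -0.3, -0.4]
grip_width: 69.6
finger_force: 0.0
```

Call:
servo_tool:
  deltas:
    - [[0,0,0,0,0],[0,0,0,0,0],[0,0,1,0,0],[0,0,3,0,0],[0,0,6,0,0]]

```text
t: 5.67
eef_pos: [506.1, 269.6, 96.7]
eef_rot: [-3.139, -0.003, 2.851]
force: [-0.0, -1.2, 0.2]
grip_width: 85.5
finger_force: 0.0
```

Call:
servo_tool:
  deltas:
    - [[0,0,3,0,0],[0,0,5,0,0],[0,0,6,0,0],[0,0,6,0,0],[0,0,6,0,0]]

```text
t: 6.08
eef_pos: [507.5, 270.3, 157.5]
eef_rot: [3.141, 0.001, 2.851]
force: [-1.1, -0.5, -0.3]
grip_width: 85.8
finger_force: 0.0
```

Call:
servo_tool:
  deltas:
    - [[0.8,-3,0,-0.01,0],[1.8,-7,0,-0.02,0],[2.8,-11,0,-0.03,0],[3.8,-15,0,-0.04,0],[4.6,-18,0,-0.055,0]]

```text
t: 6.5
eef_pos: [552.8, 87.6, 155.7]
eef_rot: [-3.14, -0.002, 2.795]
force: [0.3, -0.1, 0.0]
grip_width: 84.9
finger_force: 0.0
```

Call:
servo_tool:
  deltas:
    - [[1,-4,0,0,0],[2,-7.5,0,0,0],[2.4,-9.3,0,0,0],[2.4,-9.3,0,0,0],[2.4,-9.3,0,0,0]]

```text
t: 6.92
eef_pos: [576.6, -3.7, 155.6]
eef_rot: [-3.141, -0.003, 2.793]
force: [0.1, 0.7, 1.4]
grip_width: 85.4
finger_force: 0.0
```

```bash
python3 - <<'E'
from h import *
d=ctrl.get_image("wrist");cv2.imwrite("pics/w3.png",d["image"][:,:,::-1]);print(st())
def pr(X):
    c=d["mtx"]@(d["R"]@np.array(X)+d["t"]);return (c[:2]/c[2]).round(0)
for a in(45,135,225,315):
    t=np.radians(70.2+a);print(pr([577.8+42.4*np.cos(t),-2.6+42.4*np.sin(t),75]))
print(pr([577.8,-2.6,79]))
E
```

```text
{'t': 6.97, 'eef_pos': [576.55, -2.71, 155.91], 'eef_rot': [-3.14, -0.0, 2.79], 'force': [-0.18, 0.01, 0.19], 'grip_width': 85.49, 'finger_force': 0.0}
[358. 174.]
[285. 174.]
[288. 240.]
[355. 240.]
[322. 210.]
```

View pics/w3.png

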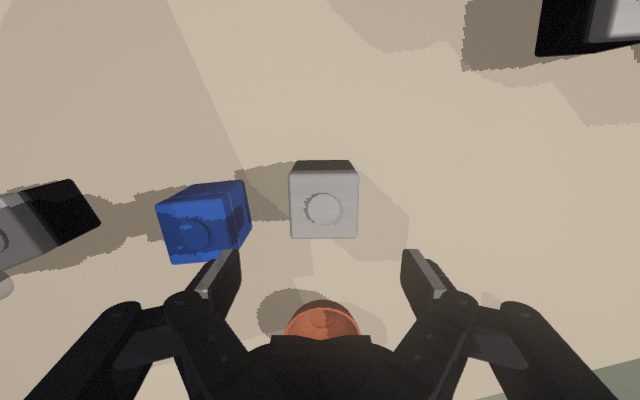

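The middle lid lies square at (290-357, 175-238) with its boss at (323,210), as predicted. The blue one is clear of the fingers' path, so I descend.

Call:
servo_tool:
  deltas:
    - [[0.1,0,-1.5,0,0],[0.1,0,-3.5,0,0],[0.1,0,-5.5,0,0],[0.1,0,-7.5,0,0],[0.1,0,-9,0,0]]

```text
t: 7.38
eef_pos: [577.1, -1.2, 65.2]
eef_rot: [-3.141, -0.002, 2.797]
force: [0.9, -0.4, -1.0]
grip_width: 85.7
finger_force: 0.0
```

Call:
servo_tool:
  deltas:
    - [[0,0,-1.2,0,0],[0,0,-2.2,0,0],[0,0,-2.9,0,0],[0,0,-2.9,0,60],[0,0,-2.9,0,110]]

```text
t: 7.8
eef_pos: [578.5, -2.5, 38.3]
eef_rot: [-3.142, -0.0, 2.796]
force: [1.0, 0.3, 0.1]
grip_width: 63.9
finger_force: 0.0
```

Call:
servo_tool:
  deltas:
    - [[0,0,0,0,160],[0,0,0,0,200],[0,0,0,0,200],[0,0,0,0,200],[0,0,0,0,200]]

```text
t: 8.22
eef_pos: [578.8, -2.7, 38.8]
eef_rot: [3.141, 0.001, 2.796]
force: [-1.5, 1.6, 4.8]
grip_width: 59.4
finger_force: 56.2
```

Call:
servo_tool:
  deltas:
    - [[0,0,0.7,0,200],[0,0,1.8,0,200],[0,0,3,0,200],[0,0,4,0,200],[0,0,4.5,0,200]]

```text
t: 8.63
eef_pos: [579.4, -2.8, 85.5]
eef_rot: [3.141, 0.002, 2.796]
force: [0.7, 0.3, -4.9]
grip_width: 59.2
finger_force: 55.6
```

Call:
servo_tool:
  deltas:
    - [[0,0,0,0,200],[0,0,0,0,200],[0,0,0,0,200],[0,0,0,0,200],[0,0,0,0,200]]

```text
t: 9.05
eef_pos: [578.1, -2.7, 82.8]
eef_rot: [-3.141, -0.001, 2.796]
force: [-0.5, -0.0, -5.5]
grip_width: 59.2
finger_force: 55.6
```

Call:
servo_tool:
  deltas:
    - [[0,0,0,0,200],[0,0,0,0,200],[0,0,0,0,200],[0,0,0,0,200],[0,0,0,0,200]]

```text
t: 9.47
eef_pos: [578.5, -2.7, 83.3]
eef_rot: [-3.142, -0.0, 2.796]
force: [-0.1, 0.1, -4.2]
grip_width: 58.9
finger_force: 55.6
```

Call:
servo_tool:
  deltas:
    - [[0,0,-0.8,0,200],[0,0,-1.6,0,200],[0,0,-2.4,0,200],[0,0,-3,0,200],[0,0,-3.5,0,200]]

```text
t: 9.88
eef_pos: [577.9, -2.7, 47.0]
eef_rot: [-3.141, -0.001, 2.796]
force: [0.7, 0.7, -5.4]
grip_width: 59.6
finger_force: 55.7
```

Call:
servo_tool:
  deltas:
    - [[0,0,0,0,200],[0,0,-0.2,0,200],[0,0,-0.4,0,200],[0,0,-0.6,0,200],[0,0,-0.8,0,200]]

```text
t: 10.3
eef_pos: [578.7, -2.7, 40.4]
eef_rot: [3.141, 0.001, 2.796]
force: [0.1, -0.4, -4.7]
grip_width: 59.3
finger_force: 55.6
```

The middle one reads about 5 N, so it looks full. I'll set it down and release.

Call:
servo_tool:
  deltas:
    - [[0,0,-0.1,0,200],[0,0,-0.2,0,200],[0,0,-0.2,0,200],[0,0,-0.2,0,200],[0,0,-0.2,0,200]]

```text
t: 10.72
eef_pos: [578.5, -2.7, 38.8]
eef_rot: [3.142, 0.0, 2.796]
force: [-3.1, 0.4, 6.3]
grip_width: 59.6
finger_force: 56.8
```

Call:
servo_tool:
  deltas:
    - [[0,0,0,0,140],[0,0,0,0,80],[0,0,0,0,0],[0,0,0,0,0],[0,0,0,0,0]]

```text
t: 11.13
eef_pos: [578.8, -2.7, 38.4]
eef_rot: [3.141, 0.001, 2.796]
force: [-0.7, -0.1, 0.5]
grip_width: 85.6
finger_force: 0.0
```

Call:
servo_tool:
  deltas:
    - [[0,0,0.5,0,0],[0,0,2,0,0],[0,0,5,0,0],[0,0,8,0,0],[0,0,11,0,0]]

```text
t: 11.55
eef_pos: [578.1, -2.7, 149.7]
eef_rot: [-3.141, -0.001, 2.796]
force: [0.7, 0.5, 0.4]
grip_width: 85.6
finger_force: 0.0
```

Call:
servo_tool:
  deltas:
    - [[-0.8,-3,0.3,0.06,0],[-1.8,-7,0.5,0.13,0],[-2.8,-11,0.5,0.2,0],[-3.8,-15,0.5,0.28,0],[-4.8,-18.5,0.5,0.36,0]]

```text
t: 11.97
eef_pos: [529.9, -189.8, 153.9]
eef_rot: [-3.141, 0.001, -3.123]
force: [1.2, -0.1, 0.2]
grip_width: 85.3
finger_force: 0.0
```

Call:
servo_tool:
  deltas:
    - [[-1,-4,0,0,0],[-2,-7.5,0,0,0],[-2.6,-10,0,0,0],[-2.6,-10,0,0,0],[-2.6,-10,0,0,0]]

```text
t: 12.38
eef_pos: [504.0, -289.0, 153.6]
eef_rot: [-3.141, 0.0, -3.13]
force: [0.3, -0.2, -0.5]
grip_width: 85.6
finger_force: 0.0
```

```bash
python3 - <<'E'
from h import *
d=ctrl.get_image("wrist");cv2.imwrite("pics/w4.png",d["image"][:,:,::-1]);print(st())
def pr(X):
    c=d["mtx"]@(d["R"]@np.array(X)+d["t"]);return (c[:2]/c[2]).round(0)
for a in(45,135,225,315):
    t=np.radians(90.7+a);print(pr([504.4+42.4*np.cos(t),-287.8+42.4*np.sin(t),75]))
print(pr([504.4,-287.8,79]))
E
```

```text
{'t': 12.43, 'eef_pos': [504.25, -287.84, 153.48], 'eef_rot': [3.14, 0.0, -3.13], 'force': [0.25, 0.64, -0.18], 'grip_width': 85.49, 'finger_force': 0.0}
[358. 174.]
[284. 174.]
[287. 240.]
[355. 240.]
[321. 210.]
```

View pics/w4.png

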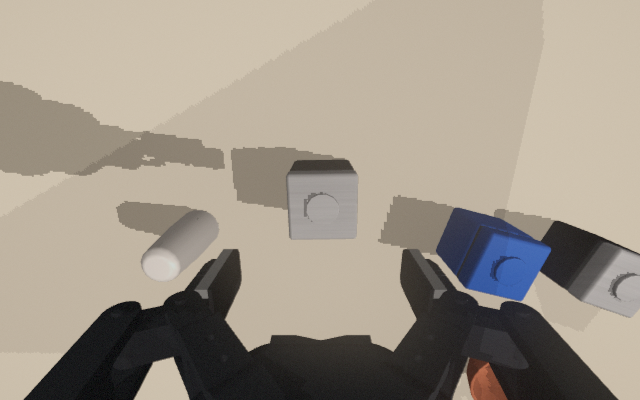

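The right lid is centred with its boss at (322,210), and the shaker at (180,245) is clear of the fingers. I'll go down, grip and lift as before.

Call:
servo_tool:
  deltas:
    - [[0,0,-1.5,0,0],[0,0,-3.5,0,0],[0,0,-5.5,0,0],[0,0,-7.5,0,0],[0,0,-9,0,0]]

```text
t: 12.85
eef_pos: [504.5, -285.9, 62.1]
eef_rot: [3.141, -0.001, -3.126]
force: [0.3, 0.4, 0.5]
grip_width: 85.5
finger_force: 0.0
```

Call:
servo_tool:
  deltas:
    - [[0,0,-1.2,0,0],[0,0,-2.1,0,0],[0,0,-2.6,0,0],[0,0,-2.6,0,60],[0,0,-2.6,0,110]]

```text
t: 13.27
eef_pos: [504.7, -287.6, 37.6]
eef_rot: [-3.141, 0.0, -3.127]
force: [0.3, 0.0, 0.5]
grip_width: 64.2
finger_force: 0.0
```

Call:
servo_tool:
  deltas:
    - [[0,0,0,0,160],[0,0,0,0,200],[0,0,0,0,200],[0,0,0,0,200],[0,0,0,0,200]]

```text
t: 13.68
eef_pos: [505.0, -287.9, 38.1]
eef_rot: [-3.141, 0.001, -3.127]
force: [0.5, 1.9, 7.2]
grip_width: 59.5
finger_force: 54.7
```

Call:
servo_tool:
  deltas:
    - [[0,0,0.7,0,200],[0,0,1.8,0,200],[0,0,3,0,200],[0,0,4,0,200],[0,0,4.5,0,200]]

```text
t: 14.1
eef_pos: [505.2, -288.2, 84.5]
eef_rot: [-3.14, 0.002, -3.127]
force: [0.5, -0.2, -3.1]
grip_width: 59.1
finger_force: 54.3
```

Call:
servo_tool:
  deltas:
    - [[0,0,0,0,200],[0,0,0,0,200],[0,0,0,0,200],[0,0,0,0,200],[0,0,0,0,200]]

```text
t: 14.52
eef_pos: [504.2, -287.5, 81.8]
eef_rot: [3.141, -0.001, -3.127]
force: [-0.3, -0.4, -2.0]
grip_width: 59.0
finger_force: 54.3
```

Call:
servo_tool:
  deltas:
    - [[0,0,0,0,200],[0,0,0,0,200],[0,0,0,0,200],[0,0,0,0,200],[0,0,0,0,200]]

```text
t: 14.93
eef_pos: [504.4, -287.6, 82.3]
eef_rot: [3.142, -0.0, -3.127]
force: [-0.3, 0.5, -2.5]
grip_width: 59.2
finger_force: 54.3
```

Call:
servo_tool:
  deltas:
    - [[0,0,-0.8,0,200],[0,0,-1.6,0,200],[0,0,-2.4,0,200],[0,0,-3,0,200],[0,0,-3.5,0,200]]

```text
t: 15.35
eef_pos: [504.0, -287.4, 46.0]
eef_rot: [3.141, -0.001, -3.127]
force: [-0.2, -0.0, -2.0]
grip_width: 59.6
finger_force: 54.3
```

Call:
servo_tool:
  deltas:
    - [[0,0,0,0,200],[0,0,-0.2,0,200],[0,0,-0.4,0,200],[0,0,-0.6,0,200],[0,0,-0.8,0,200]]

```text
t: 15.77
eef_pos: [504.6, -287.8, 39.3]
eef_rot: [-3.141, 0.0, -3.127]
force: [-0.7, 0.3, -2.2]
grip_width: 59.3
finger_force: 54.3
```

Call:
servo_tool:
  deltas:
    - [[0,0,-0.1,0,200],[0,0,-0.2,0,200],[0,0,-0.2,0,200],[0,0,-0.2,0,200],[0,0,-0.2,0,200]]

```text
t: 16.18
eef_pos: [504.6, -287.7, 38.1]
eef_rot: [-3.141, 0.0, -3.127]
force: [-3.2, 1.9, 12.7]
grip_width: 59.2
finger_force: 55.9
```

The right one reads about 2.4 N, so the middle one is the full one. I'll release this one and go back.

Call:
servo_tool:
  deltas:
    - [[0,0,0,0,140],[0,0,0,0,80],[0,0,0,0,0],[0,0,0,0,0],[0,0,0,0,0]]

```text
t: 16.6
eef_pos: [504.7, -287.8, 37.4]
eef_rot: [-3.141, 0.0, -3.127]
force: [0.2, -0.7, 0.5]
grip_width: 85.7
finger_force: 0.0
```

Call:
servo_tool:
  deltas:
    - [[0,0,0.5,0,0],[0,0,2,0,0],[0,0,5,0,0],[0,0,8,0,0],[0,0,11.5,0,0]]

```text
t: 17.02
eef_pos: [503.7, -287.2, 153.0]
eef_rot: [3.14, -0.002, -3.127]
force: [1.0, -0.6, 0.9]
grip_width: 85.1
finger_force: 0.0
```

Call:
servo_tool:
  deltas:
    - [[0.8,3,0.3,-0.06,0],[1.8,7,0.5,-0.13,0],[2.8,11,0.5,-0.2,0],[3.8,15,0.5,-0.28,0],[4.8,18.5,0.5,-0.36,0]]

```text
t: 17.43
eef_pos: [552.5, -100.5, 157.9]
eef_rot: [3.141, 0.0, 2.792]
force: [1.4, -0.6, -0.2]
grip_width: 85.7
finger_force: 0.0
```

Call:
servo_tool:
  deltas:
    - [[1,4,0,0,0],[2,7.5,0,0,0],[2.6,10,0,0,0],[2.6,10,0,0,0],[2.6,10,0,0,0]]

```text
t: 17.85
eef_pos: [578.6, -1.3, 157.5]
eef_rot: [-3.142, 0.0, 2.799]
force: [-0.7, -0.1, -0.6]
grip_width: 85.4
finger_force: 0.0
```

```bash
python3 - <<'E'
from h import *
d=ctrl.get_image("wrist");cv2.imwrite("pics/w5.png",d["image"][:,:,::-1]);print(st())
E
```

```text
{'t': 17.9, 'eef_pos': [578.36, -2.39, 157.43], 'eef_rot': [-3.14, -0.0, 2.8], 'force': [0.14, 0.26, -0.31], 'grip_width': 85.51, 'finger_force': 0.0}
```

View pics/w5.png

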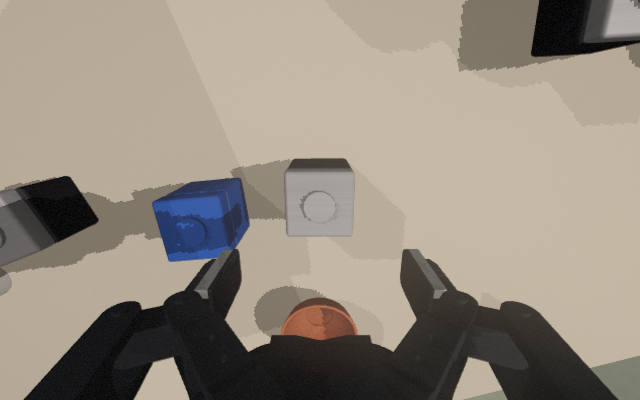

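The middle canister is upright between the open fingers with its boss at (319,207). I'll grip it and lift it 15 cm.

Call:
servo_tool:
  deltas:
    - [[0,0,-1.5,0,0],[0,0,-3.5,0,0],[0,0,-5.5,0,0],[0,0,-7.5,0,0],[0,0,-9,0,0]]

```text
t: 18.32
eef_pos: [577.7, -4.2, 66.0]
eef_rot: [-3.141, -0.001, 2.794]
force: [0.6, -0.1, 0.3]
grip_width: 85.5
finger_force: 0.0
```

Call:
servo_tool:
  deltas:
    - [[0,0,-1.2,0,0],[0,0,-2.3,0,0],[0,0,-3,0,0],[0,0,-3,0,60],[0,0,-3,0,110]]

```text
t: 18.73
eef_pos: [578.5, -2.9, 37.4]
eef_rot: [-3.142, -0.0, 2.795]
force: [-0.0, -0.0, 0.5]
grip_width: 64.3
finger_force: 0.0
```

Call:
servo_tool:
  deltas:
    - [[0,0,0,0,160],[0,0,0,0,200],[0,0,0,0,200],[0,0,0,0,200],[0,0,0,0,200]]

```text
t: 19.15
eef_pos: [578.9, -2.7, 37.9]
eef_rot: [3.141, 0.001, 2.796]
force: [-0.5, 0.2, 6.7]
grip_width: 59.0
finger_force: 56.2
```

Call:
servo_tool:
  deltas:
    - [[0,0,0.7,0,200],[0,0,2,0,200],[0,0,3.5,0,200],[0,0,5.5,0,200],[0,0,7.5,0,200]]

```text
t: 19.57
eef_pos: [577.8, -2.6, 113.0]
eef_rot: [-3.141, -0.001, 2.796]
force: [-0.1, 0.3, -4.5]
grip_width: 59.4
finger_force: 55.5
```

Call:
servo_tool:
  deltas:
    - [[0,0,2,0,200],[0,0,4,0,200],[0,0,5.8,0,200],[0,0,7,0,200],[0,0,7.5,0,200]]

```text
t: 19.98
eef_pos: [579.0, -2.7, 189.4]
eef_rot: [3.141, 0.002, 2.796]
force: [0.9, -0.3, -5.8]
grip_width: 59.3
finger_force: 55.8
```

Call:
servo_tool:
  deltas:
    - [[0,0,0,0,200],[0,0,0,0,200],[0,0,0,0,200],[0,0,0,0,200],[0,0,0,0,200]]

```text
t: 20.4
eef_pos: [578.0, -2.6, 186.5]
eef_rot: [-3.141, -0.001, 2.796]
force: [0.4, 0.4, -5.3]
grip_width: 59.4
finger_force: 55.8
```

Call:
servo_tool:
  deltas:
    - [[0,0,0,0,200],[0,0,0,0,200],[0,0,0,0,200],[0,0,0,0,200],[0,0,0,0,200]]

```text
t: 20.82
eef_pos: [578.5, -2.7, 187.3]
eef_rot: [-3.142, -0.0, 2.796]
force: [-0.3, -1.0, -4.6]
grip_width: 59.2
finger_force: 55.8
```

```bash
python3 - <<'E'
from h import *
d=ctrl.get_image("top");cv2.imwrite("pics/top1.png",d["image"][:,:,::-1]);print(st(),ctrl.get_state()["qd"].round(4))
E
```

```text
{'t': 20.87, 'eef_pos': [578.49, -2.67, 187.31], 'eef_rot': [3.14, 0.0, 2.8], 'force': [-0.38, 0.72, -4.5], 'grip_width': 59.29, 'finger_force': 55.83} [-0.0001 -0.0007  0.0022  0.0009 -0.0012 -0.    ]
```

View pics/top1.png

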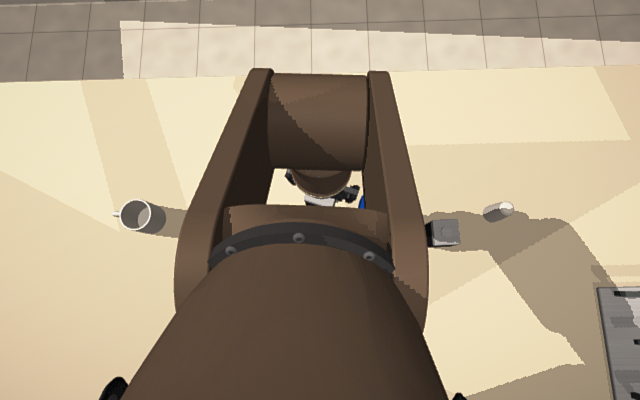

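The arm hides much of the top view, but the right canister (444,233), mug and shaker are where they started. The full canister is held still at about 150 mm with a 5 N load, so I'm handing in.

```bash
python3 -c "
from plant import ctrl
print(ctrl.sign_off())"
```

```text
the job is handed in; nothing more can be done
None
```

I handed the job in holding the middle canister, the full one at about 5 N (left about 2.8 N, right about 2.4 N), still and upright about 15 cm up, with the other two set back in their places; the sign-off did not report a verdict.

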